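# Clear the offcuts into the scrap tub

## Task

Clear the three aluminium offcuts into the scrap tub in front of the raised cutting table: the wide flat slab lying against the table's back rim, the square block beside it, and the narrow strip that stands between the two wide panels in the sheet rack. Leave the two wide panels leaning in the rack, and leave everything else on the bench where it is.

Things in the scene. Friction and masses are not known exactly. Their poses are not given: they have to be found in the camera images.
- slab: flat aluminium slab, 120 (own x) x 100 (own y) x 16 mm, 0.39 to 0.68 kg, origin in its middle, own z up; too wide to be gripped. Lies flat in the left or right half of the cutting table, its far edge 1 to 5 mm from the back rim: nothing fits behind it. Pressed from above with 12 to 20 N it can be dragged by friction; it tips into the tub once its middle is past the open edge
- chunk: square aluminium bar end, 90 (own x) x 40 x 40 mm, about 0.4 kg, origin in its middle, lying on the cutting table beside the slab, its length roughly along the table's own x, free on all sides
- strip: narrow aluminium strip, 10 (own x, thickness) x 60 (own y, width) x 180 mm (own z, along its height), about 0.3 kg, origin in its middle. It stands in the rack between the two wide panels and leans 0.26 rad (15 degrees) towards the robot's side with them; about the top 60 mm of it stand clear above the wide panels. Draw it out along its own z
- back_panel: wide aluminium panel, 8 (own x) x 170 (own y) x 115 mm (own z), origin in its middle; leans against the rack, on the robot's side of the strip. Stays in the rack
- front_panel: wide aluminium panel, 8 (own x) x 170 (own y) x 105 mm (own z), origin in its middle; leans on the strip from its far side. Stays in the rack (it may settle back by the strip's thickness)
- rack: fixed steel sheet rack, 130 x 200 mm foot; a cradle tipped back 0.26 rad, whose backrest is 105 mm high and stands on the robot's side (own -x). Origin at the centre of its foot on the bench; stands left or right of the middle
- cutting_table: fixed oily plate (metal slides on it at friction about 0.2), 200 (own x) x 270 (own y) mm, top 95 mm above the bench. Origin at the centre of its underside; +x points away from the robot. Rims 24 mm high, 10 mm thick at the back and both sides (inner faces x = +90, y = +/-125 mm); the edge at x = -100 mm, towards the robot, is open, right above the tub
- tub: fixed open grey scrap tub, 200 (own x) x 270 (own y) x 85 mm high, walls and floor 4 mm; stands on the bench against the open edge of the cutting table, its axes parallel to the table's, its rim 10 mm lower than the plate. Origin at the centre of its underside
- tin: steel grease tin, 72 mm across, 60 mm high; origin at the centre of its underside. Leave it alone
- wrench: steel spanner about 170 mm long, lying flat; origin at the middle of its underside, handle towards its own -x. Leave it alone
- screwdriver: screwdriver about 190 mm long with a black handle, lying between the two work places; origin at the middle of its underside. Leave it alone
- bearing: plain steel bearing ring, 68 mm across, 20 mm high, lying beyond the rack; origin at the centre of its underside. Leave it alone

How it is judged:
At the end, for the whole second after the job is handed in: The middles of slab, block and strip rest inside the tub's walls, slab and block below its rim, the strip at most 40 mm above it; both wide panels still lean in the rack (tilt under 0.6 rad, moved under 45 mm); nothing else was moved over 40 mm (x of slab in the frame of tub between -0.096 and 0.096 m and y of slab in the frame of tub between -0.131 and 0.131 m and z of each of slab, chunk in the frame of tub below 0.085 m and linear speed of each of slab, chunk, strip below 0.02 m/s and x of chunk in the frame of tub between -0.096 and 0.096 m and y of chunk in the frame of tub between -0.131 and 0.131 m and x of strip in the frame of tub between -0.096 and 0.096 m and y of strip in the frame of tub between -0.131 and 0.131 m and z of strip in the frame of tub below 0.125 m and angle between each of front_panel, back_panel's own z axis and vertical below 0.6 rad and distance of each of front_panel, back_panel from where it was at the start of the episode below 0.045 m); the robot touches nothing.
It fails at once if front panel toppled or pulled out of the rack (angle between front_panel's own z axis and vertical above 0.7 rad or distance of front_panel from where it was at the start of the episode above 0.06 m).
It fails at once if back panel toppled or pulled out of the rack (angle between back_panel's own z axis and vertical above 0.7 rad or distance of back_panel from where it was at the start of the episode above 0.06 m).
It fails at once if another thing on the bench was moved by more than 40 mm (distance of any of tin, wrench, screwdriver, bearing from where it was at the start of the episode above 0.04 m).
It also fails if it takes over 72 s, if anything falls off the work surface, if the arm or the gripper's body presses on something with over 40 N, if the wrist force passes 120 N, or if a joint passes its speed limit or range.

## Robot

A 7-joint arm with a two-finger parallel gripper is mounted at the origin on the work surface. World frame = base frame: x ahead of the robot, y to its left, z up, the work surface at z = 0. Lengths are in m, angles in rad, forces in N, time in s.
With the tool pointing down it reaches from about 0.425 to 0.95 m from the base axis. Payload 4.7 kg.
Tool frame: the origin (TCP) lies on the centre line of the jaws, within the pads' length; the fingertips stand 25 mm ahead of it and the grasp point (between the pads) lies 6 mm ahead of it (robot.finger_overhang is the distance from the TCP to the fingertips, in m); x points along the fingers, y is the direction in which the jaws open and shut, and the axes are right-handed (so a half turn about x gives the same grasp; the last joint's range is limited). The gripper opens to 85 mm and grips with 20 to 120 N. Pads are 22 mm wide; open, the fingers measure 114 mm over their backs; the gripper's body (76 mm by 85 mm) begins 54 mm behind the grasp point. The pads swing forward as they close: fully open they stand 13 mm farther back than shut.
Start: joints at [1.099, 0.469, -0.049, 1.532, 0.024, 1.141, -0.082], TCP at [0.289, -0.61, 0.256] pointing down, gripper open.
Joint ranges: [-2.59, 2.59], [-0.33, 1.99], [-1.39, 1.29], [0.1, 2.45], [-1.04, 4.18], [0.21, 1.99], [-2.66, 2.66]. Speed limits (rad/s): [2.57, 2.57, 3.14, 3.14, 3.14, 3.14, 3.14].

## Interface

Orientations are given as a unit quaternion [x, y, z, w].
In Python, from bench import status, cams, workorder, robot gives the robot as it stands. The module is installed in compiled form; this text tells all that it offers.
- The arm moves only by the tool drive_tool, never from a script. Its argument "motion" is text: rows parted by semicolons, each of 7 numbers parted by spaces: the shift along the tool's x, y, z in cm, then the turn, a rotation vector about the tool's x, y, z in degrees, then the opening, from -1 (shut) to 1 (fully open), so that 0 is half open. A call has 1 to 10 rows; each row is the pose to reach, as a shift and turn from the pose commanded when the call began, along the tool's axes at that moment; what a row does not reach only later rows make up. A row lasts 1/10 s, in which the tool goes at most 50 mm and 8.59 degrees, less where a joint would pass 70% of its speed; a pose out of reach is approached as far as the arm can. A call with a gripper value outside its range is refused whole. The fingers move at their own pace and stop on an object; "force" is the grip in N (left out, the last holds). Time passes only in rows, so rows that repeat a pose let the fingers close. It gives the time, the measured TCP pose, the force and the opening at its end, in the units of the state.
- status.read_state(): the state, without advancing time (a new reading comes with each control period).
- cams.snapshot(name): name is "scene" or "side" or "wrist"; returns a dict with "pixels" (400x640x3 uint8, blue, green, red), "depth" (400x640 float32, m along the optical axis (not along the pixel's ray), 0 where there is no reading), "fx", "fy", "cx", "cy" (pixels), "k1" (the pictures are not rectified: a ray, as slopes to the right and down, at radius r is drawn at 1 + k1 r^2 times it, then the intrinsics apply), "extrinsics" (4x4, takes a point from camera to world coordinates); the wrist camera has in their place "hand_eye" (4x4, takes a point from camera to tool coordinates, whose origin is the TCP and whose axes are the tool frame's). Camera axes: x right, y down, z forward; pixel columns grow to the right and rows downward; lengths in m; the calibration is good to about 2 mm. A picture is of the moment at which its call begins: read the wrist's pose just before it.
- workorder.finish_job(): hands the job in, once; it reports no verdict.
The state is a dict: "time_s": time; "qpos": joint angles; "joint_velocities": joint speeds; "effort": joint torques, N m; "tcp_pos": TCP position; "eef_rot": TCP orientation; "contact_force": force on the tool from outside, world axes, zero at the start; "moment": the same for the moment, N m; "width": opening from 0.0 (shut) to 1.0 (fully open).
Only numpy, scipy, OpenCV 4.12 (cv2) and the standard library are available. Lean on these libraries where they do the work, as an engineer would, in place of code of your own. Each camera call takes 0.05 s, during which the arm holds its last target. There are 200 camera calls.

## Working session

There is one attempt and no reset: what is moved stays moved. The work goes in short steps, Python scripts to look and compute and a tool call to move; the robot and the scene stay as the last step left them, time stands still between calls to the robot, and variables do not carry over. Pictures are saved under pics/ and viewed, about 8 in all and at most 12, crops included, and the job is handed in when it is done.

Besides the shell and the picture viewer there is one more tool, called after ">>>" as name(argument=value, ...) on one line, values as JSON. drive_tool: Moves the arm, as the interface text tells. Its arguments: {"type":"object","properties":{"motion":{"type":"string"},"force":{"type":"number"}},"required":["motion"]}

```bash
mkdir -p pics
cat > h.py <<'E'
import numpy as np, cv2
from scipy.spatial.transform import Rotation as R
from bench import status, cams, workorder, robot
def T():
    s=status.read_state(); M=np.eye(4); M[:3,:3]=R.from_quat(s['eef_rot']).as_matrix(); M[:3,3]=s['tcp_pos']; return M
def snap(n):
    t=T(); s=cams.snapshot(n); s['E']=np.array(s['extrinsics']) if 'extrinsics' in s else t@np.array(s['hand_eye']); return s
def slopes(s,px):
    d=(np.atleast_2d(px).astype(float)-[s['cx'],s['cy']])/[s['fx'],s['fy']]
    u=d.copy()
    for _ in range(20): u=d/(1+s['k1']*(u**2).sum(1,keepdims=True))
    return u
def plane(s,px,z):
    u=slopes(s,px); d=np.c_[u,np.ones(len(u))]@s['E'][:3,:3].T; o=s['E'][:3,3]
    return o+d*((z-o[2])/d[:,2])[:,None]
def cloud(s):
    h,w=s['depth'].shape; yy,xx=np.mgrid[:h,:w]; px=np.c_[xx.ravel(),yy.ravel()]
    u=slopes(s,px); Z=s['depth'].ravel()[:,None]
    P=np.c_[u*Z,Z]@s['E'][:3,:3].T+s['E'][:3,3]; P[Z[:,0]==0]=np.nan
    return P.reshape(h,w,3)
def pix(s,P):
    c=(np.atleast_2d(P)-s['E'][:3,3])@s['E'][:3,:3]; u=c[:,:2]/c[:,2:]
    u=u*(1+s['k1']*(u**2).sum(1,keepdims=True)); return u*[s['fx'],s['fy']]+[s['cx'],s['cy']]
E
python3 - <<'E'
from h import *
print(status.read_state(), robot.finger_overhang)
for n in ['scene','side']:
    s=snap(n); cv2.imwrite(f'pics/{n}0.png',s['pixels']); np.save(f'{n}0.npy',cloud(s)); print(n,s['E'].round(3).tolist(),s['fx'],s['k1'],(s['depth']>0).mean())
E
```

```text
{'time_s': 0.0, 'qpos': array([ 1.09907898,  0.46943962, -0.04860032,  1.53369003,  0.02409553,
        1.14100436, -0.08231751]), 'joint_velocities': array([-0.00027453,  0.00169409,  0.00059059, -0.00019384,  0.00066835,
       -0.0012125 ,  0.00050507]), 'effort': array([-1.04323721e-03, -5.10301495e+01, -4.68362309e-02, -2.37712133e+01,
        1.07952164e-02,  7.47774116e-03, -5.49797647e-06]), 'tcp_pos': array([ 0.28901384, -0.6094032 ,  0.25526427]), 'eef_rot': array([-0.68966954, -0.15595848,  0.69001846, -0.15462021]), 'contact_force': array([ 0.4510706 , -0.14520632, -1.07421177]), 'moment': array([0.02833257, 0.04486046, 0.00810004]), 'width': 0.9990702594296493} 0.025
scene [[0.769, 0.48, -0.422, 1.072], [0.639, -0.57, 0.517, -0.633], [0.008, -0.668, -0.744, 1.051], [0.0, 0.0, 0.0, 1.0]] 500.34149027786736 -0.027597697443660568 0.99600390625
side [[-0.783, -0.399, 0.477, 0.013], [-0.622, 0.516, -0.589, 0.646], [-0.011, -0.758, -0.652, 0.828], [0.0, 0.0, 0.0, 1.0]] 441.04941276438154 -0.09862008846099499 0.99604296875
```

View pics/scene0.png

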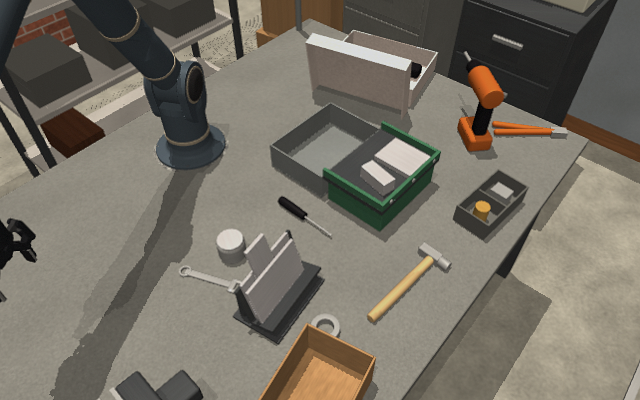

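View pics/side0.png

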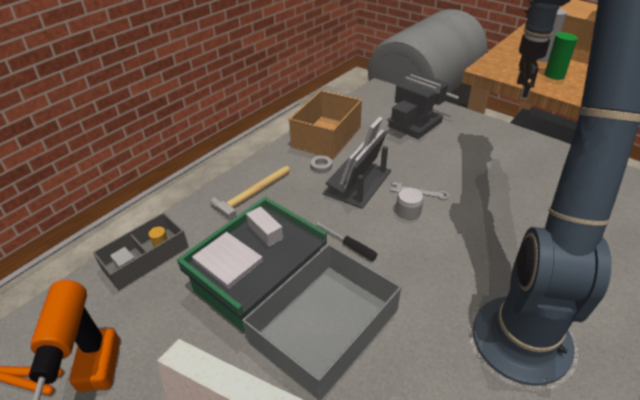

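The scene view shows the slab at about (404,155), the chunk at (378,178), the tub at (320,145) and the rack with the strip at (262,255). In the side view the slab is at (227,258), the chunk at (264,225) and the rack at (360,175). Next I measure with masks and planes.

Run:
```python
from h import *
for n in ['scene','side']:
    im=cv2.imread(f'pics/{n}0.png'); P=np.load(f'{n}0.npy'); hsv=cv2.cvtColor(im,cv2.COLOR_BGR2HSV)
    X,Y,Z=P[...,0],P[...,1],P[...,2]
    reg=(X>.3)&(X<1.1)&(abs(Y)<.6)
    green=(hsv[...,1]>90)&(hsv[...,0]>60)&(hsv[...,0]<85)&reg
    def rect(m,name):
        m=cv2.morphologyEx(m.astype(np.uint8),cv2.MORPH_OPEN,np.ones((2,2)))
        k,l,st,c=cv2.connectedComponentsWithStats(m)
        for i in range(1,k):
            if st[i,4]<60: continue
            p=P[l==i]; r=cv2.minAreaRect(p[:,:2].astype(np.float32))
            print(n,name,st[i,4],'pix',c[i].round(),'c',np.round(r[0],4),'size',np.round(r[1],4),'ang',round(r[2],1),'z',np.median(p[:,2]).round(4))
    rect(green&(Z>.112)&(Z<.126),'rim')
    tb=green
    g=reg&(hsv[...,1]<60)&(hsv[...,2]>120)
    rect(g&(Z>.104)&(Z<.117),'slab'); rect(g&(Z>.128)&(Z<.141),'chunk')
    rect(reg&(hsv[...,1]<90)&(Z>.078)&(Z<.090),'tubrim')
    rect(reg&(Z>.15)&(X<.9)&(Y<.1)&(hsv[...,1]<70),'strip/high')
```

```text
scene rim 828 pix [391. 171.] c [0.5686 0.2874] size [0.3958 0.196 ] ang 88.9 z nan
scene slab 1078 pix [403. 158.] c [0.5966 0.2772] size [0.1127 0.1233] ang 88.2 z nan
scene chunk 371 pix [379. 174.] c [0.5919 0.164 ] size [0.0385 0.0871] ang 73.6 z nan
scene tubrim 86 pix [313. 173.] c [0.4274 0.1074] size [0.1117 0.0306] ang 0.5 z 0.0825
scene tubrim 217 pix [277. 287.] c [ 0.5932 -0.2007] size [0.0271 0.2164] ang 15.6 z nan
scene strip/high 249 pix [  5. 239.] c [ 0.3053 -0.585 ] size [0.026  0.0471] ang 82.5 z 0.3703
scene strip/high 650 pix [259. 254.] c [ 0.5156 -0.1786] size [0.0432 0.2162] ang 37.8 z nan
scene strip/high 681 pix [139. 388.] c [ 0.5675 -0.5781] size [0.0429 0.1375] ang 82.2 z nan
side rim 108 pix [269. 205.] c [0.6267 0.1131] size [0.0755 0.0505] ang 49.2 z nan
side rim 125 pix [306. 223.] c [0.5178 0.1014] size [0.1211 0.0069] ang 0.8 z nan
side rim 707 pix [212. 265.] c [0.6031 0.3083] size [0.1273 0.2746] ang 43.5 z nan
side slab 1947 pix [228. 259.] c [0.5855 0.2791] size [0.1095 0.12  ] ang 88.1 z nan
side chunk 511 pix [265. 221.] c [0.5803 0.1564] size [0.0586 0.0857] ang 73.4 z nan
side tubrim 79 pix [405. 117.] c [ 0.6035 -0.5293] size [0.0973 0.0445] ang 56.4 z 0.0797
side tubrim 927 pix [296. 294.] c [0.4033 0.2005] size [0.3354 0.2099] ang 89.9 z nan
side tubrim 66 pix [ 94. 340.] c [0.6567 0.5791] size [0.0119 0.039 ] ang 24.3 z 0.0798
side strip/high 243 pix [531.  19.] c [ 0.3048 -0.5705] size [0.019  0.0441] ang 10.2 z nan
side strip/high 207 pix [416.  90.] c [ 0.6171 -0.5775] size [0.1257 0.0425] ang 2.3 z 0.1529
side strip/high 207 pix [374. 132.] c [ 0.6363 -0.3952] size [0.0303 0.4166] ang 25.7 z nan
```

Run:
```python
import cv2,numpy as np
a=cv2.imread('pics/scene0.png');b=cv2.imread('pics/side0.png')
f=lambda i,x,y,w,h:cv2.resize(i[y:y+h,x:x+w],(400,300),interpolation=cv2.INTER_CUBIC)
m=np.vstack([np.hstack([f(a,270,95,180,135),f(a,220,220,120,90+0)]),np.hstack([f(b,170,185,240,180),f(b,310,110,120,90)])])
cv2.imwrite('pics/m1.png',m)
```

```text
(no output)
```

View pics/m1.png

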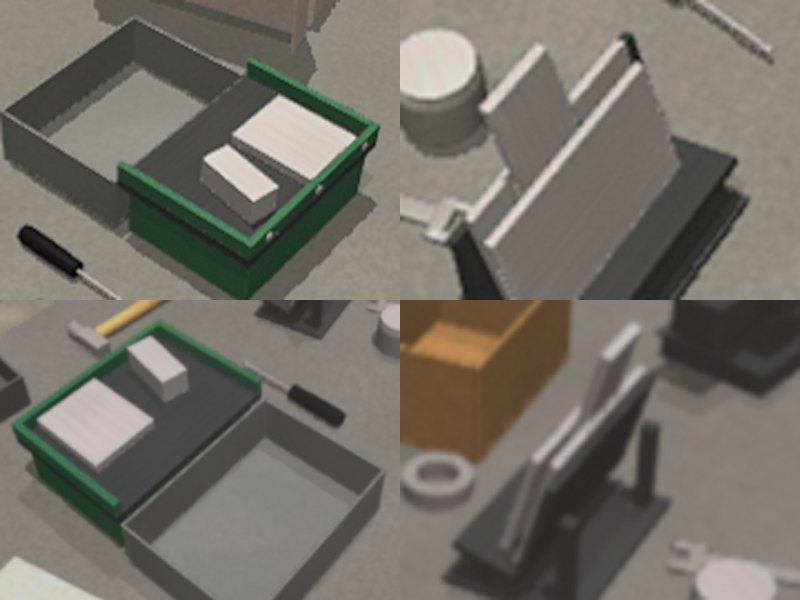

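```bash
cat > m2.py <<'E'
from h import *
A=snap('scene');B=snap('side')
a=lambda L,s,o:np.array(L,float)/s+o
def show(n,s,L,z):
    p=plane(s,L,z); r=cv2.minAreaRect(p[:,:2].astype(np.float32)); print(n,p[:,:2].round(3).tolist(),'mean',p[:,:2].mean(0).round(4)); 
sc=lambda L:a(L,400/180,[270,95]); sd=lambda L:a(np.array(L)-[0,300],400/240,[170,185])
show('slab sc',A,sc([(234,136),(281,97),(357,138),(312,182)]),.111)
show('slab sd',B,sd([(96,379),(153,422),(97,463),(38,420)]),.111)
show('chunk sc',A,sc([(203,155),(222,146),(276,183),(254,200)]),.135)
show('chunk sd',B,sd([(127,346),(150,338),(187,373),(162,382)]),.135)
show('rim sc',A,sc([(379,125),(250,245),(120,165),(250,62)]),.119)
show('rim sd',B,sd([(15,422),(157,322),(261,380),(117,505)]),.119)
show('tub sc',A,sc([(2,114),(133,19),(245,72)]),.085)
show('tub sd',B,sd([(125,530),(265,405),(383,475)]),.085)
def tri(p,q):
    M=[];v=[]
    o=[];d=[]
    for s,x in((A,p),(B,q)):
        u=slopes(s,x)[0]; dd=s['E'][:3,:3]@np.r_[u,1]; o.append(s['E'][:3,3]); d.append(dd/np.linalg.norm(dd))
    t=np.linalg.lstsq(np.c_[d[0],-d[1]],o[1]-o[0],rcond=None)[0]
    x,y=o[0]+t[0]*d[0],o[1]+t[1]*d[1]; return (x+y)/2,np.linalg.norm(x-y)
rs=lambda p:np.array(p)/(10/3)+[220-120,220]; rd=lambda p:(np.array(p)-[400,300])/(10/3)+[310,110]
for n,p,q in [('strip top +y',(544,48),(603,360)),('strip top -y',(486,106),(637,325)),('front panel top +y',(640,68),(535,460)),('back top +y',(630,50),(560,465))]:
    print(n,*tri(rs(p),rd(q)))
    
for p in [(541,45),(548,50),(483,103),(490,110)]: print('z~.19',plane(A,rs(p),.19).round(3))
E
python3 m2.py
```

```text
slab sc [[0.535, 0.234], [0.538, 0.332], [0.654, 0.329], [0.653, 0.229]] mean [0.5952 0.2808]
slab sd [[0.641, 0.231], [0.523, 0.239], [0.53, 0.33], [0.644, 0.331]] mean [0.5844 0.2826]
chunk sc [[0.54, 0.161], [0.548, 0.188], [0.633, 0.178], [0.629, 0.14]] mean [0.5877 0.1667]
chunk sd [[0.634, 0.174], [0.621, 0.142], [0.531, 0.161], [0.546, 0.194]] mean [0.583  0.1678]
rim sc [[0.666, 0.359], [0.659, 0.093], [0.465, 0.097], [0.472, 0.355]] mean [0.5655 0.226 ]
rim sd [[0.658, 0.355], [0.652, 0.098], [0.455, 0.098], [0.46, 0.361]] mean [0.5561 0.2283]
tub sc [[0.266, 0.097], [0.268, 0.362], [0.457, 0.369]] mean [0.3306 0.2761]
tub sd [[0.448, 0.366], [0.442, 0.107], [0.251, 0.11]] mean [0.3801 0.1942]
strip top +y [ 0.54973041 -0.20928489  0.20817144] 0.003759015785807695
strip top -y [ 0.55565208 -0.2667935   0.2112031 ] 0.004821184074851703
front panel top +y [ 0.56881813 -0.1449653   0.13873699] 0.005566110381158153
back top +y [ 0.55012381 -0.14303675  0.14241978] 0.017179401563779045
z~.19 [[ 0.537 -0.199  0.19 ]]
z~.19 [[ 0.543 -0.199  0.19 ]]
z~.19 [[ 0.542 -0.256  0.19 ]]
z~.19 [[ 0.549 -0.257  0.19 ]]
```

```bash
cat >> h.py <<'E'
def frame(down,y):
    x=np.array(down,float); x/=np.linalg.norm(x); y=np.array(y,float); y-=x*(x@y); y/=np.linalg.norm(y); return np.c_[x,y,np.cross(x,y)]
def go(pos,Rt,M=None):
    "prints the shift cm and turn deg from M (default present pose)"
    M=T() if M is None else M
    d=M[:3,:3].T@(np.array(pos)-M[:3,3])*100; r=np.degrees(R.from_matrix(M[:3,:3].T@Rt).as_rotvec())
    print('shift',d.round(2),'turn',r.round(1),'rows>=',np.ceil(max(np.linalg.norm(d)/5,np.linalg.norm(r)/8.59)))
E
python3 - <<'E'
from h import *
print(T().round(3)); s=snap('wrist'); print(s['hand_eye'])
y=[.2,.98,0]
for sg in (1,-1): go([.52,.22,.36],frame([0,0,-1],sg*np.array(y)))
E
```

```text
[[-0.001  0.429 -0.904  0.289]
 [ 0.001 -0.904 -0.429 -0.61 ]
 [-1.    -0.001  0.     0.256]
 [ 0.     0.     0.     1.   ]]
[[ 6.00575201e-04 -2.94920415e-01  9.55521632e-01 -1.16454978e-01]
 [ 9.99999808e-01  3.25973130e-04 -5.27919974e-04 -1.04448502e-04]
 [-1.55779999e-04  9.55521765e-01  2.94920554e-01 -7.56837775e-02]
 [ 0.00000000e+00  0.00000000e+00  0.00000000e+00  1.00000000e+00]]
shift [-10.36 -65.09 -56.41] turn [-1.431e+02 -1.000e-01  0.000e+00] rows>= 18.0
shift [-10.36 -65.09 -56.41] turn [36.9  0.   0.1] rows>= 18.0
```

>>> drive_tool(motion="-8 -32 -28 -71.5 0 0 1;-8 -32 -28 -71.5 0 0 1;-8 -32 -28 -71.5 0 0 1;-8 -32 -28 -71.5 0 0 1;-8 -32 -28 -71.5 0 0 1;-8 -65 -56 -143 0 0 1;-8 -65 -56 -143 0 0 1;-8 -65 -56 -143 0 0 1;-8 -65 -56 -143 0 0 1;-8 -65 -56 -143 0 0 1")

```text
time_s: 1.25
tcp_pos: [0.4217, -0.1306, 0.3167]
eef_rot: [0.397, 0.585, -0.397, 0.585]
contact_force: [1.1, -0.2, -0.5]
width: 0.998
```

Run:
```python
from h import *
go([.52,.23,.34],frame([0,0,-1],[.2,.98,0]))
```

```text
shift [ -2.36  22.44 -29.89] turn [-56.8   0.1   0. ] rows>= 8.0
```

>>> drive_tool(motion="-2.4 22.4 -29.9 -56.8 0 0 -1;-2.4 22.4 -29.9 -56.8 0 0 -1;-2.4 22.4 -29.9 -56.8 0 0 -1;-2.4 22.4 -29.9 -56.8 0 0 -1;-2.4 22.4 -29.9 -56.8 0 0 -1;-2.4 22.4 -29.9 -56.8 0 0 -1;-2.4 22.4 -29.9 -56.8 0 0 -1;-2.4 22.4 -29.9 -56.8 0 0 -1;-2.4 22.4 -29.9 -56.8 0 0 -1;-2.4 22.4 -29.9 -56.8 0 0 -1")

```text
time_s: 2.25
tcp_pos: [0.5215, 0.2273, 0.3399]
eef_rot: [0.073, 0.704, -0.073, 0.703]
contact_force: [1.0, -0.6, -0.3]
width: -0.003
```

Run:
```python
from h import *
print(T().round(4),status.read_state()['width'],status.read_state()['qpos'])
s=snap('wrist'); cv2.imwrite('pics/w1.png',s['pixels'])
im=s['pixels']; hsv=cv2.cvtColor(im,cv2.COLOR_BGR2HSV); P=cloud(s)
m=((hsv[...,1]<60)&(hsv[...,2]>150)).astype(np.uint8)
k,l,st,c=cv2.connectedComponentsWithStats(m)
for i in range(1,k):
    if st[i,4]<1500: continue
    z=np.nanmedian(P[l==i][:,2]); cn=cv2.findContours((l==i).astype(np.uint8),0,1)[0][0]
    zt=.135 if z>.12 else .111
    q=plane(s,cn[:,0],zt); r=cv2.minAreaRect(q[:,:2].astype(np.float32)); print(c[i],st[i],z,np.round(r[0],4),np.round(r[1],4),r[2])
m=((hsv[...,0]>60)&(hsv[...,0]<85)&(hsv[...,1]>90)); p=P[m]; p=p[p[:,2]>.11]; r=cv2.minAreaRect(p[:,:2].astype(np.float32));print('rim',r,np.median(p[:,2]))
```

```text
[[-8.000e-04  2.052e-01  9.787e-01  5.215e-01]
 [-6.000e-04  9.787e-01 -2.052e-01  2.273e-01]
 [-1.000e+00 -8.000e-04 -6.000e-04  3.399e-01]
 [ 0.000e+00  0.000e+00  0.000e+00  1.000e+00]] -0.0030696964047620353 [ 0.19188924  0.35115496 -0.88133931  1.64209683  0.28052974  1.28264233
  0.62373765]
[ 99.64398572 218.96946025] [    0     0   245   354 28291] -0.0013542710635125466 [ 0.555  -0.0455] [0.3227 0.4926] 59.670902252197266
[156.30149429  64.04668425] [   92     0   272   155 10239] -0.0013756142146409966 [0.407  0.1298] [0.3081 0.1351] 49.231292724609375
[299.24491533  60.35408192] [  200     0   195   137 21142] 0.0027857406441829935 [0.3855 0.2325] [0.1954 0.1321] 88.51606750488281
[527.19705219 193.4234997 ] [  354     0   286   372 48307] -0.000786419754201434 [0.6425 0.495 ] [0.4581 0.464 ] 70.32843017578125
[373.53864391 214.98466888] [ 329  168   86   95 6327] 0.11002694679463731 [0.5881 0.2821] [0.1    0.1201] 88.454345703125
[284.00765864 237.82713348] [ 268  208   33   65 1828] 0.1339082661656158 [0.5858 0.1664] [0.039  0.0883] 78.02272033691406
rim ((0.5613028407096863, 0.2276693880558014), (0.2690350413322449, 0.19894784688949585), 88.82752990722656) 0.11778968009154944
```

View pics/w1.png

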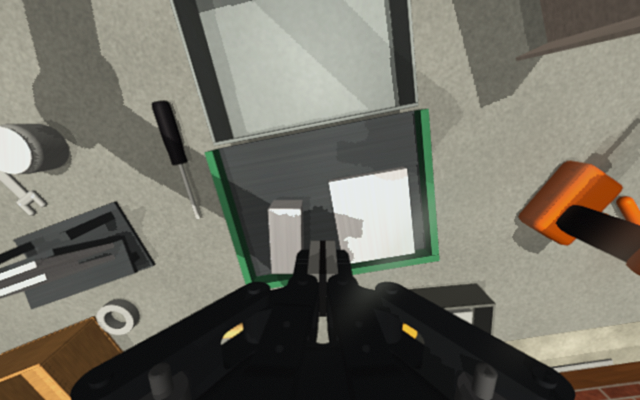

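The wrist view shows the slab at (373,215), the chunk at (284,238), and the tub above them. The slab measures 0.100 × 0.120 m at (0.588, 0.282), which agrees with the given size and the other views.

Run:
```python
from h import *
F=frame([0,0,-1],[.205,.979,0])
go([.602,.282,.145],F)
M=np.eye(4);M[:3,:3]=F;M[:3,3]=[.602,.282,.13];go([.462,.2853,.13],F,M)
```

```text
shift [19.48  7.14  6.71] turn [-0.1 -0.   0.1] rows>= 5.0
shift [  0.    -2.55 -13.77] turn [0. 0. 0.] rows>= 3.0
```

>>> drive_tool(motion="10 7.1 6.7 0 0 0 -1;15 7.1 6.7 0 0 0 -1;18 7.1 6.7 0 0 0 -1;19.5 7.1 6.7 0 0 0 -1;19.5 7.1 6.7 0 0 0 -1;20 7.1 6.7 0 0 0 -1;20.2 7.1 6.7 0 0 0 -1;20.3 7.1 6.7 0 0 0 -1")

```text
time_s: 3.1
tcp_pos: [0.6026, 0.2832, 0.14]
eef_rot: [0.074, 0.702, -0.073, 0.705]
contact_force: [0.5, -0.1, 0.6]
width: 0.003
```

>>> drive_tool(motion="0 0 0 0 0 0 -1;0.1 0 0 0 0 0 -1;0.1 0 0 0 0 0 -1;0.2 0 0 0 0 0 -1;0.2 0 0 0 0 0 -1")

```text
time_s: 3.6
tcp_pos: [0.6021, 0.2831, 0.1362]
eef_rot: [0.073, 0.703, -0.073, 0.704]
contact_force: [-0.3, -1.2, 4.1]
width: -0.003
```

>>> drive_tool(motion="0.1 0 0 0 0 0 -1;0.1 0 0 0 0 0 -1;0.2 0 0 0 0 0 -1;0.2 0 0 0 0 0 -1")

```text
time_s: 4.0
tcp_pos: [0.6026, 0.2837, 0.1361]
eef_rot: [0.074, 0.702, -0.073, 0.704]
contact_force: [-1.7, -2.9, 13.0]
width: -0.002
```

>>> drive_tool(motion="0.06 0 -0.2 0 0 0 -1;0.06 -0.1 -0.7 0 0 0 -1;0.06 -0.3 -1.4 0 0 0 -1;0.06 -0.4 -2.1 0 0 0 -1;0.06 -0.5 -2.8 0 0 0 -1;0.06 -0.6 -3.4 0 0 0 -1;0.06 -0.6 -3.4 0 0 0 -1")

```text
time_s: 4.7
tcp_pos: [0.5693, 0.286, 0.1361]
eef_rot: [0.075, 0.701, -0.072, 0.706]
contact_force: [0.9, -0.2, 12.4]
width: 0.002
```

```bash
cat > slab.py <<'E'
from h import *
s=snap('wrist'); im=s['pixels']; hsv=cv2.cvtColor(im,cv2.COLOR_BGR2HSV)
cv2.imwrite('pics/now.png',im)
s=snap('side'); cv2.imwrite('pics/sidenow.png',s['pixels']); im=s['pixels'];hsv=cv2.cvtColor(im,cv2.COLOR_BGR2HSV); P=cloud(s)
m=((hsv[...,1]<60)&(hsv[...,2]>150)&(P[...,2]>.1)&(P[...,2]<.12)&(P[...,1]>.2)&(P[...,1]<.36)&(P[...,0]<.66)&(P[...,0]>.3))
q=P[m]; print(len(q),np.percentile(q,[1,50,99],axis=0).round(3)); print(status.read_state()['contact_force'])
E
python3 slab.py
```

```text
1273 [[0.495 0.238 0.108]
 [0.531 0.293 0.111]
 [0.611 0.335 0.114]]
[ 0.11831295 -1.05827496 14.02616233]
```

>>> drive_tool(motion="0.06 -0.1 -0.7 0 0 0 -1;0.06 -0.3 -1.7 0 0 0 -1;0.06 -0.5 -2.7 0 0 0 -1;0.06 -0.7 -3.7 0 0 0 -1;0.06 -0.9 -4.7 0 0 0 -1;0.06 -1.1 -5.7 0 0 0 -1;0.06 -1.3 -6.7 0 0 0 -1;0.06 -1.4 -7.7 0 0 0 -1;0.06 -1.6 -8.7 0 0 0 -1;0.06 -1.6 -8.7 0 0 0 -1")

```text
time_s: 5.8
tcp_pos: [0.4809, 0.2893, 0.136]
eef_rot: [0.075, 0.701, -0.071, 0.706]
contact_force: [-1.2, 0.1, 19.4]
width: 0.006
```

```bash
python3 slab.py
```

```text
1465 [[0.407 0.241 0.107]
 [0.443 0.297 0.111]
 [0.523 0.338 0.114]]
[-1.52356662 -1.78020695 18.02434253]
```

View pics/sidenow.png

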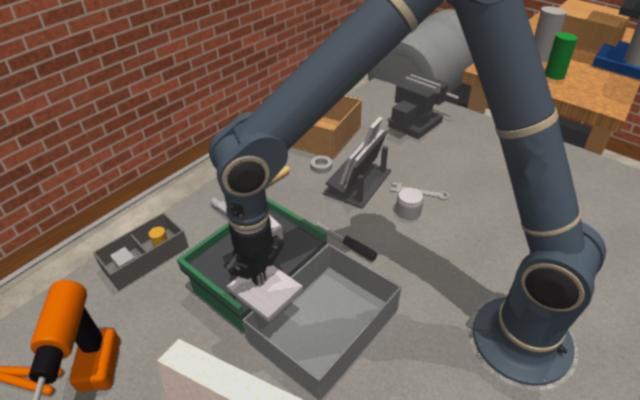

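The side view shows the slab at (265,290) straddling the open edge, square to the table and following the finger. I'll drag it about 2 cm further and lift.

>>> drive_tool(motion="-0.03 -0.1 -0.6 0 0 0 -1;-0.03 -0.2 -1.2 0 0 0 -1;-0.03 -0.35 -1.9 0 0 0 -1;-0.03 -0.4 -2.1 0 0 0 -1;-0.03 -0.4 -2.1 0 0 0 -1;-2 -0.4 -2.1 0 0 0 -1;-5 -0.4 -2.1 0 0 0 -1;-8 -0.4 -2.1 0 0 0 -1;-9 -0.4 -2.1 0 0 0 -1;-9 -0.4 -2.1 0 0 0 -1")

```text
time_s: 6.9
tcp_pos: [0.4581, 0.2873, 0.2232]
eef_rot: [0.074, 0.702, -0.073, 0.704]
contact_force: [0.1, -0.7, -0.1]
width: 0.002
```

```bash
python3 slab.py
```

```text
Traceback (most recent call last):
  File "slab.py", line 6, in <module>
    q=P[m]; print(len(q),np.percentile(q,[1,50,99],axis=0).round(3)); print(status.read_state()['contact_force'])
                         ~~~~~~~~~~~~~^^^^^^^^^^^^^^^^^^^^
IndexError: index -1 is out of bounds for axis 0 with size 0
```

View pics/sidenow.png

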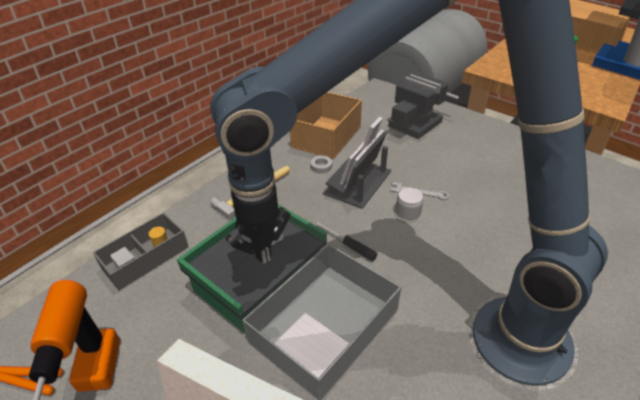

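The slab lies flat in the tub at (312,345). Next is the chunk.

Run:
```python
from h import *
F=frame([0,0,-1],[.208,.978,0])
go([.586,.167,.20],F); go([.586,.167,.129],F)
M=np.eye(4);M[:3,:3]=F;M[:3,3]=[.586,.167,.129];go([.37,.165,.22],F,M)
```

```text
shift [ 2.1  -9.   15.07] turn [ 0.1 -0.1  0.1] rows>= 4.0
shift [ 9.2  -8.99 15.07] turn [ 0.1 -0.1  0.1] rows>= 4.0
shift [ -9.1   -4.69 -21.09] turn [0. 0. 0.] rows>= 5.0
```

>>> drive_tool(motion="1 -9 15 0 0 0 0.4;1 -9 15 0 0 0 0.4;1 -9 15 0 0 0 0.4;1 -9 15 0 0 0 0.4;3 -9 15 0 0 0 0.4;6 -9 15 0 0 0 0.4;9 -9 15 0 0 0 0.4;9.2 -9 15 0 0 0 0.4;9.2 -9 15 0 0 0 0.4")

```text
time_s: 7.9
tcp_pos: [0.5849, 0.1678, 0.1287]
eef_rot: [0.073, 0.704, -0.073, 0.702]
contact_force: [-0.1, 0.6, 0.4]
width: 0.7
```

>>> drive_tool(motion="0 0 0 0 0 0 -1;0 0 0 0 0 0 -1;0 0 0 0 0 0 -1;0 0 0 0 0 0 -1;0 0 0 0 0 0 -1;0 0 0 0 0 0 -1", force=60)

```text
time_s: 8.5
tcp_pos: [0.5866, 0.1684, 0.1317]
eef_rot: [0.074, 0.702, -0.073, 0.704]
contact_force: [-0.3, -0.2, 5.9]
width: 0.454
```

>>> drive_tool(motion="-1 0 0 0 0 0 -1;-4 0 0 0 0 0 -1;-7 0 0 0 0 0 -1;-7 -1.2 -4.6 0 0 0 -1;-7 -2.3 -9.2 0 0 0 -1;-7 -3.5 -13.8 0 0 0 -1;-7 -4.5 -18 0 0 0 -1;-7 -4.5 -18 0 0 0 -1;-7 -4.5 -18 0 0 0 -1")

```text
time_s: 9.4
tcp_pos: [0.3996, 0.1604, 0.2002]
eef_rot: [0.072, 0.703, -0.073, 0.704]
contact_force: [1.4, 0.4, -3.2]
width: 0.456
```

>>> drive_tool(motion="4 0 0 0 0 0 -1;8 0 0 0 0 0 -1;11 0 0 0 0 0 -1;12 0 0 0 0 0 -1;12 0 0 0 0 0 -1;12 0 0 0 0 0 -1")

```text
time_s: 10.0
tcp_pos: [0.3993, 0.1615, 0.0791]
eef_rot: [0.073, 0.705, -0.073, 0.702]
contact_force: [-6.1, 0.9, -1.7]
width: 0.461
```

>>> drive_tool(motion="0 0 0 0 0 0 0.4;0 0 0 0 0 0 0.4;0 0 0 0 0 0 0.4;-4 0 0 0 0 0 0.4;-9 0 0 0 0 0 0.4;-14 0 0 0 0 0 0.4;-19 0 0 0 0 0 0.4;-23 0 0 0 0 0 0.4;-25 0 0 0 0 0 0.4")

```text
time_s: 10.9
tcp_pos: [0.402, 0.1619, 0.3343]
eef_rot: [0.074, 0.701, -0.073, 0.706]
contact_force: [0.6, 0.3, -0.1]
width: 0.7
```

Run:
```python
from h import *
s=snap('side'); im=s['pixels']; hsv=cv2.cvtColor(im,cv2.COLOR_BGR2HSV); P=cloud(s)
cv2.imwrite('pics/c2.png',np.hstack([cv2.resize(im[230:400,230:420],(400,358)),cv2.resize(im[100:215,300:428],(400,358),interpolation=cv2.INTER_CUBIC)]))
print(status.read_state()['tcp_pos'])
# strip: vertical edge fit region from wrist pending
F=frame([-.259*-1*-1,0,-.966],[1,0,0]); print(F)
for sg in(1,-1): go([.50,-.23,.36],frame([0,0,-1],[sg*1,0,0]))
```

```text
[0.40297998 0.16228138 0.33597083]
[[-0.25896931  0.96588555  0.        ]
 [ 0.          0.         -1.        ]
 [-0.96588555 -0.25896931 -0.        ]]
shift [ -2.34 -36.36  17.63] turn [78.1  0.4 -0.6] rows>= 10.0
shift [ -2.34 -36.36  17.63] turn [-101.9    0.6    0.4] rows>= 12.0
```

View pics/c2.png

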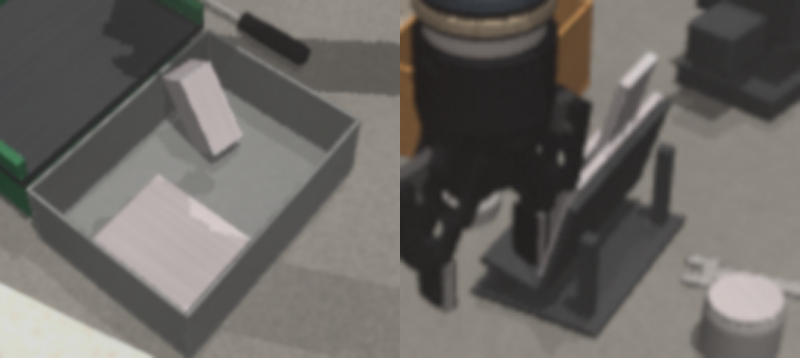

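The crop shows the slab flat in the tub. The chunk leans inside against the table-side wall with its middle well below the rim. Next I take a close wrist view of the rack.

Run:
```python
from h import *
go([.53,-.295,.36],frame([0,0,-1],[1,0,0]))
```

```text
shift [ -2.31 -42.1   21.91] turn [78.1  0.4 -0.6] rows>= 10.0
```

>>> drive_tool(motion="-2.3 -42.1 21.9 78 0 0 0.4;-2.3 -42.1 21.9 78 0 0 0.4;-2.3 -42.1 21.9 78 0 0 0.4;-2.3 -42.1 21.9 78 0 0 0.4;-2.3 -42.1 21.9 78 0 0 0.4;-2.3 -42.1 21.9 78 0 0 0.4;-2.3 -42.1 21.9 78 0 0 0.4;-2.3 -42.1 21.9 78 0 0 0.4;-2.3 -42.1 21.9 78 0 0 0.4;-2.3 -42.1 21.9 78 0 0 0.4")

```text
time_s: 11.95
tcp_pos: [0.5277, -0.302, 0.3522]
eef_rot: [-0.501, -0.498, 0.502, -0.499]
contact_force: [-0.3, 0.8, -0.1]
width: 0.7
```

>>> drive_tool(motion="0 0 0 0 0 0 0.4;0 0 0 0 0 0 0.4")

```text
time_s: 12.15
tcp_pos: [0.528, -0.2961, 0.3524]
eef_rot: [0.5, 0.501, -0.499, 0.5]
contact_force: [0.1, 0.4, 0.7]
width: 0.703
```

Run:
```python
from h import *
s=snap('wrist'); np.save('w2.npy',dict(E=s['E'],**{k:s[k] for k in('fx','fy','cx','cy','k1','depth')}),allow_pickle=True)
print(T().round(3)); cv2.imwrite('pics/w2.png',s['pixels'])
print(pix(s,[[.5497,-.2093,.208],[.5557,-.2668,.211]]))
c=pix(s,[[.56,-.235,.16]])[0].astype(int); print(c)
x0,y0=max(c[0]-125,0),max(c[1]-90,0); print(x0,y0)
cv2.imwrite('pics/w2c.png',cv2.resize(s['pixels'][y0:y0+180,x0:x0+250],None,fx=3.2,fy=3.2,interpolation=cv2.INTER_CUBIC))
```

```text
[[-0.     1.     0.004  0.528]
 [ 0.001  0.004 -1.    -0.295]
 [-1.    -0.    -0.001  0.353]
 [ 0.     0.     0.     1.   ]]
[[346.82101008 103.41879941]
 [351.76729871 168.61357399]]
[351 130]
226 40
```

View pics/w2c.png

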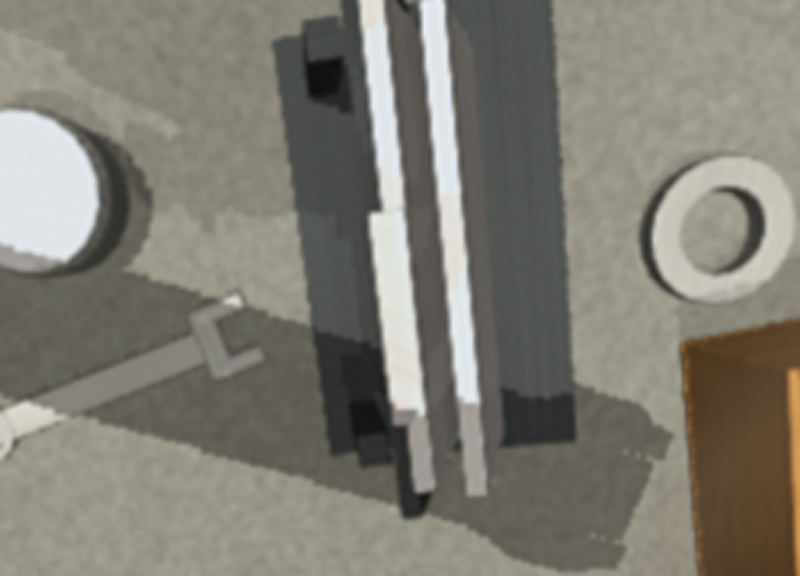

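The crop shows the strip's top face as the bright quad at (370–424, 212–415), with the two panel tops on either side of it. I'll triangulate its corners against the scene view.

Run:
```python
from h import *
s=np.load('w2.npy',allow_pickle=True).item()
c=np.array([(370,212),(405,212),(424,415),(390,412)])/3.2+[226,40]
for z in(.195,.2,.205,.21,.215):
    p=plane(s,c,z); print(z,p[:,:2].round(4).tolist(),'len',np.linalg.norm((p[0]+p[1])-(p[2]+p[3])).round(4)/2,'thk',np.linalg.norm((p[0]-p[1]+p[3]-p[2])/2).round(4),'c',p.mean(0).round(4))
P=cloud(s); m=np.zeros((400,640),np.uint8); cv2.fillPoly(m,[c.round().astype(int)],1); m=cv2.erode(m,np.ones((3,3))); print('depth z',np.nanmedian(P[m>0],axis=0))
# panel tops: corner of near ends
for n,q in (('back end',[(410,412),(430,412)]),('front end',[(455,403),(480,403)])): print(n,plane(s,np.array(q)/3.2+[226,40],.145).round(4))
A=snap('scene'); 
q=np.array([(541,45),(548,50),(490,110),(483,103)])/(10/3)+[100,220]
for a,b in zip([c[0],c[1],c[2],c[3]],[q[0],q[1],q[2],q[3]]):
    o=[];d=[]
    for S,x in((s,a),(A,b)):
        u=slopes(S,x)[0]; dd=S['E'][:3,:3]@np.r_[u,1]; o.append(S['E'][:3,3]); d.append(dd/np.linalg.norm(dd))
    t=np.linalg.lstsq(np.c_[d[0],-d[1]],o[1]-o[0],rcond=None)[0]; x,y=o[0]+t[0]*d[0],o[1]+t[1]*d[1]; print((x+y)/2,np.linalg.norm(x-y))
```

```text
0.195 [[0.546, -0.2112], [0.5562, -0.2112], [0.5641, -0.2707], [0.5536, -0.2698]] len 0.05955 thk 0.0104 c [ 0.555  -0.2407  0.195 ]
0.2 [[0.5457, -0.2114], [0.5557, -0.2114], [0.5635, -0.2698], [0.5531, -0.2689]] len 0.0585 thk 0.0102 c [ 0.5545 -0.2404  0.2   ]
0.205 [[0.5454, -0.2116], [0.5552, -0.2116], [0.5628, -0.2689], [0.5526, -0.268]] len 0.0574 thk 0.01 c [ 0.554 -0.24   0.205]
0.21 [[0.545, -0.2117], [0.5546, -0.2117], [0.5622, -0.268], [0.5522, -0.2671]] len 0.0563 thk 0.0098 c [ 0.5535 -0.2396  0.21  ]
0.215 [[0.5447, -0.2119], [0.5541, -0.2119], [0.5615, -0.2671], [0.5517, -0.2662]] len 0.0552 thk 0.0096 c [ 0.553  -0.2393  0.215 ]
depth z [ 0.55333563 -0.23790492  0.21129009]
back end [[ 0.5656 -0.2788  0.145 ]
 [ 0.5729 -0.2788  0.145 ]]
front end [[ 0.5819 -0.2755  0.145 ]
 [ 0.591  -0.2754  0.145 ]]
[ 0.54658055 -0.20962626  0.20763241] 0.004903809231638065
[ 0.55539399 -0.21049231  0.2108645 ] 0.0030101362712473202
[ 0.56223338 -0.26708074  0.212396  ] 0.0012074968465401032
[ 0.5531238  -0.26588128  0.21031651] 0.003072105978541274
```

```bash
cat >> h.py <<'E'
u=np.array([-.2569,-.0329,.966]); GS=np.array([.5583,-.2389,.1906]); FS=frame(-u,[.958,.123,.259])
E
python3 - <<'E'
from h import *
go(GS+.08*u,FS)
E
```

```text
shift [ 8.53  0.98 -5.28] turn [-7.   0.9 15. ] rows>= 3.0
```

>>> drive_tool(motion="4 1 -5.3 -7 0.9 15 0.2;6 1 -5.3 -7 0.9 15 0.2;8 1 -5.3 -7 0.9 15 0.2;8.5 1 -5.3 -7 0.9 15 0.2;8.5 1 -5.3 -7 0.9 15 0.2;8.5 1 -5.3 -7 0.9 15 0.2")

```text
time_s: 12.85
tcp_pos: [0.5393, -0.2431, 0.2699]
eef_rot: [0.533, 0.464, -0.394, 0.588]
contact_force: [0.4, -0.3, 0.2]
width: 0.599
```

Run:
```python
from h import *
go(GS,FS); print(status.read_state()['qpos'].round(2))
s=snap('wrist'); im=s['pixels'].copy()
for p in pix(s,[[.5454,-.2116,.206],[.5552,-.2116,.208],[.5628,-.2689,.208],[.5526,-.268,.206]]): cv2.circle(im,tuple(p.round().astype(int).tolist()),2,(0,0,255),1)
cv2.imwrite('pics/w3.png',cv2.resize(im[60:300,180:460],None,fx=2,fy=2))
```

```text
shift [ 8.16 -0.21 -0.19] turn [-0.1  0.1 -0.2] rows>= 2.0
[ 0.92  0.29 -0.62  1.84  0.06  0.82  0.43]
```

View pics/w3.png

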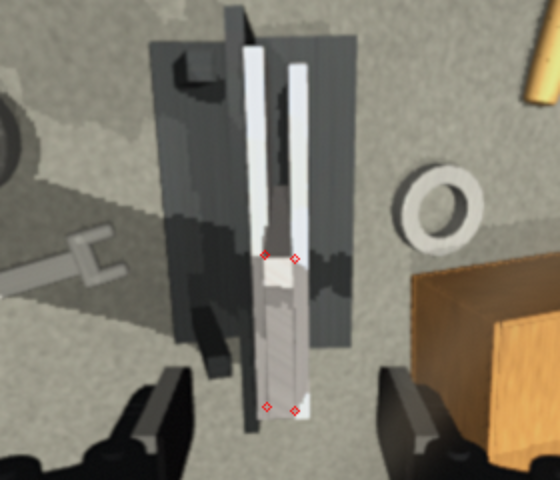

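The strip's top lies midway between the jaws at x≈281 and the predicted corners match, so I descend.

>>> drive_tool(motion="3 -0.2 -0.2 0 0 0 0.2;6 -0.2 -0.2 0 0 0 0.2;8 -0.2 -0.2 0 0 0 0.2;8.2 -0.2 -0.2 0 0 0 0.2;8.2 -0.2 -0.2 0 0 0 0.2;8.2 -0.2 -0.2 0 0 0 -1;8.2 -0.2 -0.2 0 0 0 -1;8.2 -0.2 -0.2 0 0 0 -1;8.2 -0.2 -0.2 0 0 0 -1;8.2 -0.2 -0.2 0 0 0 -1", force=50)

```text
time_s: 13.9
tcp_pos: [0.5585, -0.2391, 0.1903]
eef_rot: [0.533, 0.463, -0.394, 0.589]
contact_force: [2.3, -0.5, 6.5]
width: 0.114
```

>>> drive_tool(motion="0 0 0 0 0 0 -1;0 0 0 0 0 0 -1;-1 0 0 0 0 0 -1;-2 0 0 0 0 0 -1;-3 0 0 0 0 0 -1;-3 0 0 0 0 0 -1")

```text
time_s: 14.5
tcp_pos: [0.5504, -0.2385, 0.2186]
eef_rot: [0.534, 0.464, -0.393, 0.588]
contact_force: [3.8, 1.7, 2.7]
width: 0.109
```

>>> drive_tool(motion="-1.5 0 0 0 0 0 -1;-3 0 0 0 0 0 -1;-4.5 0 0 0 0 0 -1;-6 0 0 0 0 0 -1;-7.5 0 0 0 0 0 -1;-9 0 0 0 0 0 -1;-10.5 0 0 0 0 0 -1;-12 0 0 0 0 0 -1;-14 0 0 0 0 0 -1;-16 0 0 0 0 0 -1")

```text
time_s: 15.5
tcp_pos: [0.5057, -0.245, 0.3711]
eef_rot: [0.533, 0.466, -0.396, 0.585]
contact_force: [0.1, -0.1, -2.4]
width: 0.11
```

Run:
```python
from h import *
s=snap('side'); im=s['pixels']
b=snap('scene')['pixels']
cv2.imwrite('pics/c3.png',np.hstack([cv2.resize(im[30:220,290:450],(340,404)),cv2.resize(b[130:350,180:365],(340,404))]))
print(status.read_state())
```

```text
{'time_s': 15.6, 'qpos': array([ 1.01443008,  0.1533458 , -0.63964312,  1.75095279, -0.03990939,
        1.03673447,  0.53057342]), 'joint_velocities': array([-0.01315034,  0.0301824 , -0.00604037,  0.04498726,  0.00989413,
       -0.03700068, -0.01111366]), 'effort': array([  0.38876787, -31.47956014,  -2.23350942, -26.68436587,
        -0.49622403,  -0.57592722,   0.07108385]), 'tcp_pos': array([ 0.50727241, -0.24577177,  0.37362761]), 'eef_rot': array([ 0.53296772,  0.46322822, -0.39550873,  0.58731412]), 'contact_force': array([-0.22829244, -0.18297723, -3.34203314]), 'moment': array([-0.03832529,  0.37766228, -0.02502311]), 'width': 0.11243906926047469}
```

View pics/c3.png

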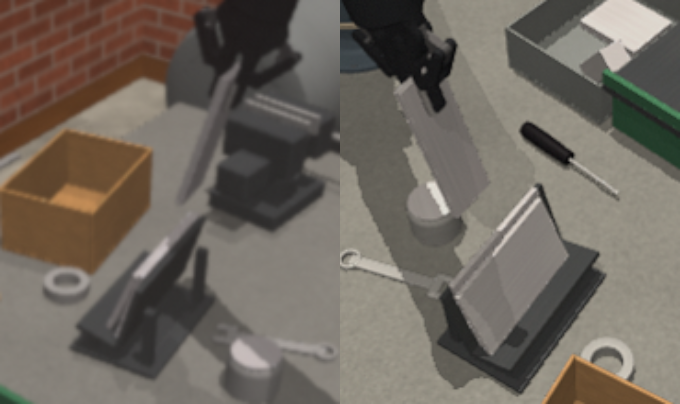

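The strip is out of the rack and held, and both panels still lean in it. Now I work out the move to the tub.

```bash
cat >> h.py <<'E'
a=np.radians(40); FT=frame([0,-np.sin(a),-np.cos(a)],[0,np.cos(a),-np.sin(a)])
E
python3 - <<'E'
from h import *
go([.37,.24,.34],FT)
E
```

```text
shift [  1.12  -8.25 -49.9 ] turn [-83.7 -18.4 -44.7] rows>= 12.0
```

>>> drive_tool(motion="1.1 -8.2 -49.9 -83.7 -18.4 -44.7 -1;1.1 -8.2 -49.9 -83.7 -18.4 -44.7 -1;1.1 -8.2 -49.9 -83.7 -18.4 -44.7 -1;1.1 -8.2 -49.9 -83.7 -18.4 -44.7 -1;1.1 -8.2 -49.9 -83.7 -18.4 -44.7 -1;1.1 -8.2 -49.9 -83.7 -18.4 -44.7 -1;1.1 -8.2 -49.9 -83.7 -18.4 -44.7 -1;1.1 -8.2 -49.9 -83.7 -18.4 -44.7 -1;1.1 -8.2 -49.9 -83.7 -18.4 -44.7 -1;1.1 -8.2 -49.9 -83.7 -18.4 -44.7 -1")

```text
time_s: 16.6
tcp_pos: [0.3714, 0.2362, 0.3388]
eef_rot: [-0.157, 0.665, -0.269, 0.679]
contact_force: [2.0, -0.3, -2.5]
width: 0.117
```

Run:
```python
from h import *
print(T().round(3)); go([.37,.24,.34],FT)
```

```text
[[-0.028  0.157  0.987  0.371]
 [-0.573  0.806 -0.144  0.236]
 [-0.819 -0.57   0.067  0.339]
 [ 0.     0.     0.     1.   ]]
shift [-0.31  0.22 -0.18] turn [-8.9 -2.  -4.9] rows>= 2.0
```

>>> drive_tool(motion="0 0 0 -9 -2 -5 -1;0 0 0 -9 -2 -5 -1;0 0 0 -9 -2 -5 -1")

```text
time_s: 16.9
tcp_pos: [0.3718, 0.2347, 0.3388]
eef_rot: [-0.24, 0.665, -0.243, 0.664]
contact_force: [0.5, -0.1, -2.4]
width: 0.111
```

Run:
```python
from h import *
print(T().round(3)[:3]); go([.345,.24,.16],FT)
```

```text
[[-0.002  0.003  1.     0.372]
 [-0.642  0.766 -0.004  0.235]
 [-0.766 -0.642  0.001  0.339]]
shift [13.37 11.89 -2.69] turn [-0.2 -0.1 -0. ] rows>= 4.0
```

>>> drive_tool(motion="3.3 3 -0.7 0 0 0 -1;6.7 6 -1.4 0 0 0 -1;10 9 -2.1 0 0 0 -1;11 9.8 -2.4 0 0 0 -1;12 10.7 -2.6 0 0 0 -1;12.7 11.3 -2.7 0 0 0 -1;13.3 11.8 -2.7 0 0 0 -1;13.3 11.8 -2.7 0 0 0 -1")

```text
time_s: 17.7
tcp_pos: [0.3451, 0.24, 0.1626]
eef_rot: [-0.24, 0.664, -0.243, 0.665]
contact_force: [-1.2, -0.7, -2.7]
width: 0.113
```

>>> drive_tool(motion="0.8 0.6 0 0 0 0 -1;1.2 1 0 0 0 0 -1;1.2 1 0 0 0 0 -1;1.2 1 0 0 0 0 -0.1;1.2 1 0 0 0 0 -0.1;1.2 1 0 0 0 0 -0.1;-2 1 0 0 0 0 -0.1;-6 1 0 0 0 0 -0.1;-10 1 0 0 0 0 -0.1;-14 1 0 0 0 0 -0.1")

```text
time_s: 18.7
tcp_pos: [0.3452, 0.3389, 0.2649]
eef_rot: [-0.24, 0.664, -0.242, 0.665]
contact_force: [0.7, 0.1, 0.2]
width: 0.453
```

>>> drive_tool(motion="-4 0 0 0 0 0 -0.1;-8 -2 0 0 0 0 -0.1;-8 -5 5 0 0 0 -0.1;-8 -8 10 0 0 0 -0.1;-8 -8 12 0 0 0 -0.1;-8 -8 12 0 0 0 -0.1;-8 -8 12 0 0 0 -0.1")

```text
time_s: 19.4
tcp_pos: [0.4648, 0.3275, 0.3763]
eef_rot: [-0.24, 0.664, -0.243, 0.665]
contact_force: [-0.4, 0.8, -0.4]
width: 0.451
```

Run:
```python
from h import *
s=snap('side'); b=snap('scene')
cv2.imwrite('pics/c4.png',np.hstack([cv2.resize(s['pixels'],(400,250))[:, :],cv2.resize(b['pixels'],(400,250))]))
top=np.hstack([cv2.resize(s['pixels'][225:400,225:425],(400,350),interpolation=cv2.INTER_CUBIC),cv2.resize(b['pixels'][80:220,250:410],(400,350),interpolation=cv2.INTER_CUBIC)])
cv2.imwrite('pics/c4.png',np.vstack([cv2.imread('pics/c4.png'),top]))
P=cloud(s); hsv=cv2.cvtColor(s['pixels'],cv2.COLOR_BGR2HSV)
m=(P[...,0]>.268)&(P[...,0]<.452)&(P[...,1]>.11)&(P[...,1]<.357)&(hsv[...,2]>150)&(P[...,2]>.01)&(P[...,2]<.2)
print('tub heights',np.percentile(P[m][:,2],[50,90,99]).round(3),status.read_state()['tcp_pos'])
```

```text
tub heights [0.022 0.056 0.097] [0.46353691 0.32837552 0.37605924]
```

View pics/c4.png

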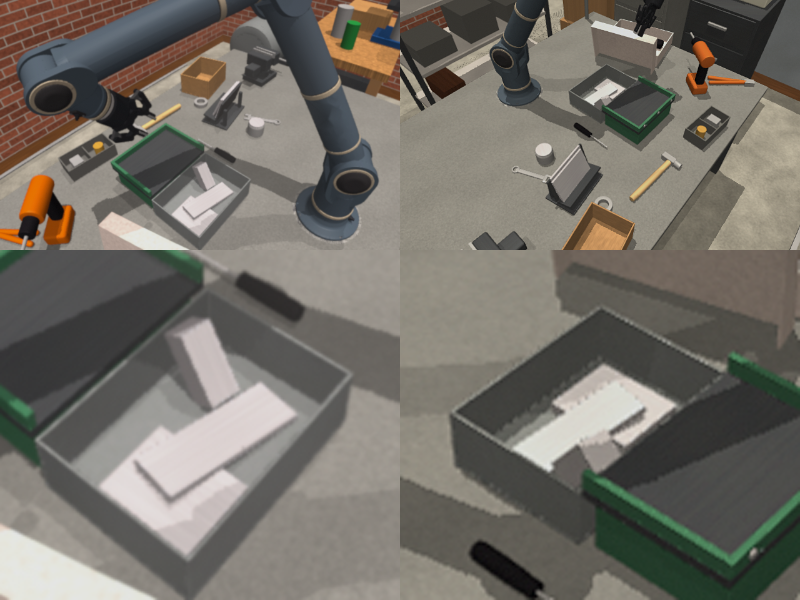

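All three pieces lie in the tub. The slab and strip are flat or nearly so, and the chunk leans inside with its middle below the rim. The panels are in the rack and the arm is clear, so I hand in.

```bash
python3 -c "
from h import *
print(status.read_state()['contact_force']); print(workorder.finish_job())"
```

```text
[-0.3928343  -0.255323    1.16363997]
the job is handed in; nothing more can be done
None
```

I cleared the slab, block and strip into the scrap tub and handed the job in at about 19.5 s. The finish call gives no verdict.

- **Slab:** I pressed it with about 13–19 N, dragged it over the open edge, and it landed flat in the tub.
- **Block:** I gripped it from above and dropped it in. It did not lie flat: it leans against the tub's table-side wall. I judged its middle to be below the rim from the images and did not measure it. I felt about 6 N sideways while lowering it, possibly from brushing that wall.
- **Strip:** I drew it out along its own z and released it tilted in the tub, where it lies across the slab.

**Last checks:** The final pictures show all three pieces inside the tub walls, and both panels still leaning in the rack. The tin, wrench, screwdriver and bearing look to be where they were; I judged these and the panels by eye.

Side-camera depth in the tub gave a median height of 22 mm and a 99th percentile of 97 mm. I took the high end to be stray readings or the leaning block's upper end; either way it is below the strip's 125 mm limit. At hand-in the arm was clear of everything, with about 1 N of contact force, which is around the sensor's noise.

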